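# Seat the yellow reamer on the juicer's keyed spindle

### The arm

A 6-joint arm with a two-finger parallel gripper is mounted at the origin on the work surface. World frame = base frame: x ahead of the robot, y to its left, z up, the work surface at z = 0. Lengths are in mm, angles in rad, forces in N, time in s.
With the tool pointing down it reaches from about 325 to 775 mm from the base axis. Payload 9.3 kg.
Tool frame: the origin (TCP) lies at the very end of the fingers, on their centre line; the grasp point (between the pads) lies 19 mm behind it (ctrl.grip_depth is the distance from the TCP to the grasp point, in mm); z points along the fingers, y is the direction in which the jaws open and shut (so a half turn about z gives the same grasp; the last joint's range is limited). The gripper opens to 85 mm and grips with 20 to 120 N. Pads are 22 mm wide; open, the fingers measure 114 mm over their backs; the gripper's body (76 mm by 85 mm) begins 54 mm behind the grasp point. The pads swing forward as they close: fully open they stand 13 mm farther back than shut.
Start: joints at [1.103, 0.259, 0.021, 1.334, 0, 1.418], TCP at [170.296, 522.969, 231.279] pointing down, gripper open.
Joint ranges: [-3.04, 3.04], [-0.91, 1.82], [-1.04, 1.36], [-1.92, 1.95], [-1.52, 1.45], [-3.14, 3.14]. Speed limits (rad/s): [2.22, 2.22, 2.79, 3.14, 3.14, 3.14].

### API

Orientations are given as a unit quaternion [x, y, z, w].
In Python, from workcell import sense, eyes, ctrl gives the robot as it stands. The module is installed in compiled form; this text tells all that it offers.
- The arm moves only by the tool step_arm, never from a script. Its argument "steps" is a list of rows, each a list of 7 numbers: the turn, a rotation vector about the tool's x, y, z in rad, then the shift along the tool's x, y, z in m, then the finger opening in m, from 0 to 0.0854. In form: [[wx, wy, wz, dx, dy, dz, claw], ...]. A call has 1 to 5 rows; each row shifts and turns the commanded pose from where the row before left it, along the tool's axes as they then stand; what a row does not reach is not made up. A row lasts 1/10 s, in which the tool goes at most 50 mm and 8.59 degrees, less where a joint would pass 70% of its speed; a pose out of reach is approached as far as the arm can. A call is refused whole if a number of a shift passes 0.05 or a number of a turn 0.15, either way. A call with a gripper value outside its range is refused whole. The fingers move at their own pace and stop on an object; "grip_force" is the grip in N (left out, the last holds). Time passes only in rows, so rows that do not move let the fingers close. It gives the time, the measured TCP pose, the force and the opening at its end, in the units of the state.
- sense(): the state, without advancing time (a new reading comes with each control period).
- eyes.get_image(name): name is "scene" or "top" or "wrist"; returns the picture (480x640x3 uint8, red, green, blue); there is no depth.
- eyes.camera_model(name): a dict with "K" (3x3 intrinsics, pixels), "extrinsics" (4x4, takes a point from world to camera coordinates). Camera axes: x right, y down, z forward; pixel columns grow to the right and rows downward; lengths in mm; the calibration is good to about 2 mm. A picture is of the moment at which its call begins: read the wrist's pose just before it. camera_model takes no time and is no camera call; for the wrist camera it gives the pose at the moment of the call.
- ctrl.hand_in(): hands the job in, once; it reports no verdict.
The state is a dict: "time_s": time; "q": joint angles; "qd": joint speeds; "joint_efforts": joint torques, N m; "tool_pos": TCP position; "eef_rot": TCP orientation; "contact_force": force on the tool from outside, world axes, zero at the start; "torque": the same for the moment, N m; "width": opening from 0.0 (shut) to 1.0 (fully open).
Only numpy, scipy, OpenCV 4.12 (cv2) and the standard library are available. Lean on these libraries where they do the work, as an engineer would, in place of code of your own. Each camera call takes 0.05 s, during which the arm holds its last target.

### The job

The electric citrus juicer has been washed and needs its yellow reamer back (not the green one). Rest the yellow reamer on top of the black spindle, at least an eighth of a turn out of line with the spindle's ridge, then turn it with a light push until the slot lines up and it drops fully home, upright in the tray, and let go. Leave the green reamer and the glass tumbler where they are.

Things in the scene. Friction and masses are not known exactly. Their poses are not given: they have to be found in the camera images.
- yellow_mid (a point): Centre (33 mm up) of the loose yellow reamer, 70 g: ribbed dome 66 mm tall on a 64 mm round foot, standing on the table, z up. From 28 mm above the foot to its top it is a straight flat-sided finger ridge 46 mm long (along x), 14 mm thick (along y): pinch it across the 14 mm, high up. In the underside a slot 44 mm (x) by 22 mm (y), 24 mm deep, fits the spindle. Half a turn makes no difference.
- spindle_tip (a point): Top centre of the black spindle in the open grey tray of the white juicer; all fixed, tip 128 mm above the table. An upright tongue 36 mm long (x), 10 mm thick (y), rounded top, z up. The reamer's centre is 33 mm above this point when resting crosswise, 11 mm when home on the flat boss 22 mm below the tip. It drops within about 15 degrees of line. Tray rim: radius 88 mm, 6 mm below the tip.
- green_mid (a point): Centre of the green reamer, a bystander of the same shape and size as the yellow one, standing loose on the table. The two may have changed places.
- tumbler_mid (a point): Centre (50 mm up) of the glass tumbler, a bystander 70 mm across and 100 mm tall standing loose on the table.
Things that resemble listed ones, but are neither listed nor needed, are in the scene too. Of the things shaped like the part that bears yellow_mid, the yellow one is meant.

How it is judged (in metres and radians):
On the way:
1. the yellow reamer rests on the spindle's tip, upright, more than 30 degrees out of line with the ridge, its foot within 5 mm of the tip's height (horizontal distance between yellow_mid and spindle_tip below 0.015 m and z of yellow_mid in the frame of spindle_tip between 0.026 and 0.038 m and angle between the x axis of yellow_mid and the x axis of spindle_tip, either way round above 0.52 rad and angle between yellow_mid's own z axis and vertical below 0.35 rad), for 0.1 s.
At the end, for the whole second after the job is handed in: The yellow reamer sits fully down over the spindle (centre 11 mm above the tip, within 4 mm upward), within 12 mm of the spindle's axis and 28 degrees of its ridge, upright within 7 degrees, released; the green reamer and the tumbler are within 30 mm of where they began (horizontal distance between yellow_mid and spindle_tip below 0.012 m and z of yellow_mid in the frame of spindle_tip between 0.005 and 0.015 m and angle between the x axis of yellow_mid and the x axis of spindle_tip, either way round below 0.5 rad and angle between yellow_mid's own z axis and vertical below 0.12 rad and distance of each of green_mid, tumbler_mid from where it was at the start of the episode below 0.03 m); the robot touches nothing.
It fails at once if the green reamer is moved by more than 40 mm (distance of green_mid from where it was at the start of the episode above 0.04 m).
It fails at once if the tumbler is moved by more than 40 mm or tipped over (distance of tumbler_mid from where it was at the start of the episode above 0.04 m or angle between tumbler_mid's own z axis and vertical above 0.6 rad).
It also fails if it takes over 40 s, if anything falls off the work surface, if the arm or the gripper's body presses on something with over 40 N, if the wrist force passes 120 N, or if a joint passes its speed limit or range.

## Working session

There is one attempt and no reset: what is moved stays moved. The work goes in short steps, Python scripts to look and compute and a tool call to move; the robot and the scene stay as the last step left them, time stands still between calls to the robot, and variables do not carry over. Pictures are saved under pics/ and viewed, and the job is handed in when it is done.

Besides the shell and the picture viewer there is one more tool, called after ">>>" in YAML: its name, and indented under it one key for each argument. step_arm: Moves the arm, as the interface text tells. Its arguments: {"type":"object","properties":{"steps":{"type":"array","items":{"type":"array","items":{"type":"number"}}},"grip_force":{"type":"number"}},"required":["steps"]}

```bash
mkdir -p pics
python3 - <<'E'
from workcell import sense, eyes, ctrl
import cv2
for n in ("scene","top"):
    im=eyes.get_image(n); cv2.imwrite(f"pics/{n}0.png",im[:,:,::-1])
    m=eyes.camera_model(n); print(n,m["K"],m["extrinsics"])
print(sense()); print(ctrl.grip_depth)
E
```

```text
scene [[531.87146496   0.         317.48974027]
 [  0.         531.87146496 238.00198974]
 [  0.           0.           1.        ]] [[-4.60468119e-01  8.87556578e-01  1.45750532e-02  2.17085340e+02]
 [ 5.45174157e-01  2.95720265e-01 -7.84432702e-01 -2.01470423e+02]
 [-7.00538543e-01 -3.53260308e-01 -6.20042663e-01  1.34656557e+03]
 [ 0.00000000e+00  0.00000000e+00  0.00000000e+00  1.00000000e+00]]
top [[524.89576495   0.         321.07429721]
 [  0.         524.89576495 236.25962852]
 [  0.           0.           1.        ]] [[ 1.63748939e-02 -9.99853720e-01 -4.93981924e-03  2.80408936e+01]
 [-9.98381734e-01 -1.60812982e-02 -5.45463628e-02  5.04860648e+02]
 [ 5.44589450e-02  5.82501621e-03 -9.98499020e-01  8.45467435e+02]
 [ 0.00000000e+00  0.00000000e+00  0.00000000e+00  1.00000000e+00]]
{'time_s': 0.1, 'q': array([ 1.10335157e+00,  2.59140792e-01,  2.08163440e-02,  1.33370180e+00,
       -3.10428862e-05,  1.41818828e+00]), 'qd': array([ 0.00011025, -0.00074301,  0.00057091, -0.00024112, -0.00151427,
       -0.00119162]), 'joint_efforts': array([ 3.16118741e-03, -5.56692123e+01,  3.45073414e+01,  1.15335389e-02,
       -2.85296410e-04,  3.88115166e-05]), 'tool_pos': array([170.2113601 , 522.72284753, 230.71557648]), 'eef_rot': array([ 1.56768965e-01,  9.87635111e-01, -5.90379767e-04, -1.72833604e-04]), 'contact_force': array([ 0.02794614, -0.28291284,  0.58894403]), 'torque': array([ 0.01594348, -0.0433097 , -0.00537406]), 'width': 0.9986496379039647}
18.700000000000003
```

```bash
ls .
```

```text
pics
```

View pics/scene0.png

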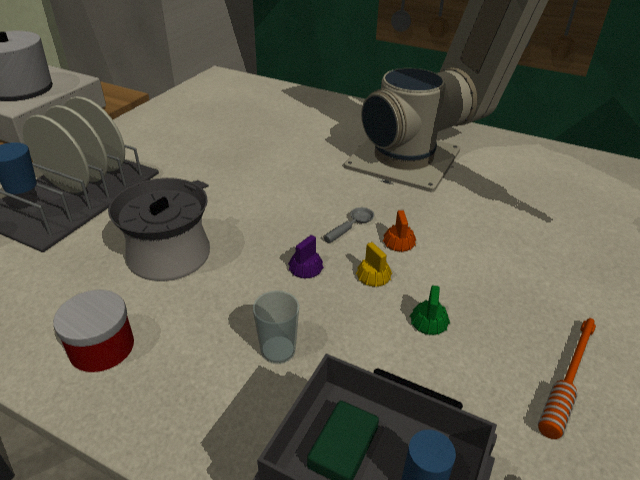

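View pics/top0.png

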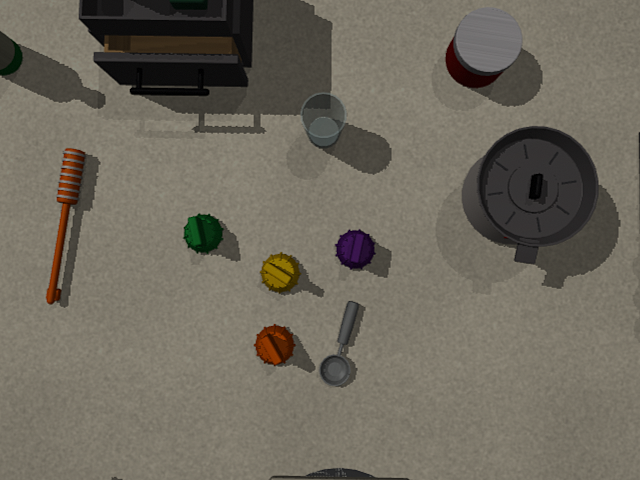

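The top view shows the yellow reamer at about (280,272) with its ridge running diagonally. The juicer is the grey tray at (538,187), with the black spindle at (536,186). The green reamer is at (203,233) and the tumbler at (323,120). I'll zoom in next.

Run:
```python
import cv2, numpy as np
t=cv2.imread("pics/top0.png"); s=cv2.imread("pics/scene0.png")
a=cv2.resize(t[242:302,240:320],None,fx=5,fy=5,interpolation=cv2.INTER_CUBIC)
b=cv2.resize(t[157:217,497:577],None,fx=5,fy=5,interpolation=cv2.INTER_CUBIC)
c=cv2.resize(s[232:292,335:415],None,fx=5,fy=5,interpolation=cv2.INTER_CUBIC)
d=cv2.resize(s[176:236,120:200],None,fx=5,fy=5,interpolation=cv2.INTER_CUBIC)
o=np.vstack([np.hstack([a,b]),np.hstack([c,d])]); o=np.clip(o.astype(float)*1.7,0,255).astype(np.uint8)
cv2.imwrite("pics/crop0.png",o)
```

```text
(no output)
```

View pics/crop0.png

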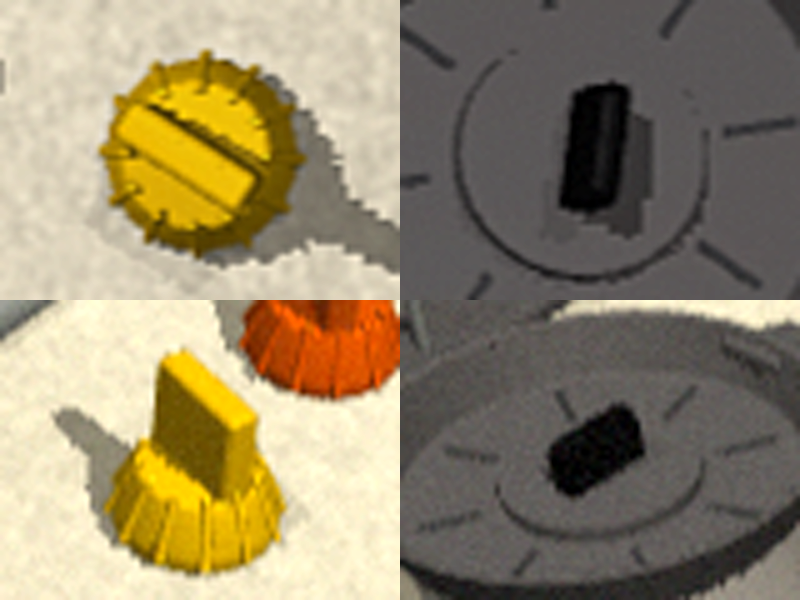

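```bash
cat > h.py <<'E'
import numpy as np, cv2
from workcell import sense, eyes, ctrl
def ray(m,uv):
    K,E=m["K"],m["extrinsics"];R=E[:3,:3];c=-R.T@E[:3,3]
    d=R.T@np.linalg.inv(K)@np.array([uv[0],uv[1],1.]);return c,d/np.linalg.norm(d)
def onz(m,uv,z):
    c,d=ray(m,uv);return c+d*(z-c[2])/d[2]
def proj(m,p):
    q=m["extrinsics"]@np.append(p,1);q=m["K"]@q[:3];return q[:2]/q[2]
def tri(m1,u1,m2,u2):
    A=[];b=[]
    for m,u in((m1,u1),(m2,u2)):
        c,d=ray(m,u);P=np.eye(3)-np.outer(d,d);A.append(P);b.append(P@c)
    return np.linalg.lstsq(np.vstack(A),np.hstack(b),rcond=None)[0]
E
python3 - <<'E'
from h import *
mt=eyes.camera_model("top");ms=eyes.camera_model("scene")
T=lambda x,y,ox,oy:(ox+(x+.5)/5-.5,oy+(y+.5)/5-.5)
Y=[T(*p,240,242) for p in((152,107),(115,132),(265,178),(240,212))]
W=[onz(mt,p,66) for p in Y]
for w in W: print(w.round(1))
c=np.mean(W,0);e=(W[2]+W[3]-W[0]-W[1])/2;print("ycen",c.round(1),np.linalg.norm(e),np.degrees(np.arctan2(e[1],e[0])))
ys=[T(*p,335,232) for p in((185,52),(162,62),(258,114),(232,125))]; 
WS=[onz(ms,p,66) for p in ys]
c=np.mean(WS,0);print("ycen scene",c.round(1)); e=(WS[2]+WS[3]-WS[0]-WS[1])/2;print(np.linalg.norm(e),np.degrees(np.arctan2(e[1],e[0])))
a=onz(mt,T(211,86,497,157),128);b=onz(mt,T(196,208,497,157),128)
print("sp",a.round(1),b.round(1),((a+b)/2).round(1),np.linalg.norm(a-b),np.degrees(np.arctan2(*(b-a)[1::-1])))
# tray rim ellipse/black mask both views
for n,m in(("top",mt),("scene",ms)):
    im=cv2.imread(f"pics/{n}0.png"); v=im.max(2)
    x0,x1,y0,y1=(520,555,165,205) if n=="top" else (140,180,190,222)
    k=(v[y0:y1,x0:x1]<30).astype(np.uint8)
    nn,l,st,ce=cv2.connectedComponentsWithStats(k); i=1+st[1:,4].argmax()
    u=ce[i]+[x0,y0]; r=cv2.minAreaRect(np.argwhere(l==i)[:,::-1].astype(np.float32)); print(n,u,r,onz(m,u,118))
    globals()["u"+n]=u
print("tri",tri(mt,utop,ms,uscene))
# candle views of tip in other image
print(proj(ms,np.append(((a+b)/2)[:2],128)), proj(ms,np.append(((a+b)/2)[:2],106)),uscene)
for n,p in(("green",(203,233)),("tumb",(323,105))): print(n,onz(mt,p,60 if n=="green" else 100))
E
```

```text
[459.2 113.6  66. ]
[451.3 124.8  66. ]
[438.   78.5  66. ]
[427.5  86.   66. ]
ycen [444.  100.7  66. ] 43.260237660036445 -121.30691062246134
ycen scene [444.7 104.4  66. ]
41.67242152296612 60.46766794624306
sp [ 592.3 -273.3  128. ] [ 557.2 -268.9  128. ] [ 574.8 -271.1  128. ] 35.33562858335387 172.72618653710828
top [535.75081967 186.27868852] ((15.938461303710938, 20.9923095703125), (12.279437065124512, 26.543434143066406), 7.125016689300537) [ 575.86676402 -272.92681693  118.        ]
scene [158.67420814 205.70135747] ((18.632349014282227, 15.720588684082031), (11.490405082702637, 20.579830169677734), 59.036251068115234) [ 578.70529355 -270.4490135   118.        ]
tri [ 576.09649483 -273.64726789  115.45754311]
[158.91393486 199.94947743] [160.95976003 209.90648683] [158.67420814 205.70135747]
green [503.93507377 219.19875215  60.        ]
tumb [695.93732862  36.07280024 100.        ]
```

>>> step_arm:
  steps:
    - [0,0,0,-0.0326,-0.0263,0,0.0854]
    - [0,0,0,-0.0326,-0.0263,0,0.0854]
    - [0,0,0,-0.0326,-0.0263,0,0.0854]
    - [0,0,0,-0.0326,-0.0263,0,0.0854]
    - [0,0,0,-0.0326,-0.0263,0,0.0854]

```text
time_s: 0.6
tool_pos: [285.0, 345.9, 231.1]
eef_rot: [0.157, 0.988, -0.0, -0.0]
contact_force: [1.1, 0.4, 0.5]
width: 1.001
```

>>> step_arm:
  steps:
    - [0,0,0,-0.0326,-0.0263,0,0.0854]
    - [0,0,0,-0.0326,-0.0263,0,0.0854]
    - [0,0,0,-0.0326,-0.0263,0,0.0854]
    - [0,0,0,-0.0326,-0.0263,0,0.0854]
    - [0,0,0,-0.0326,-0.0263,0,0.0854]

```text
time_s: 1.1
tool_pos: [399.3, 170.3, 231.2]
eef_rot: [0.157, 0.988, 0.0, -0.0]
contact_force: [0.4, 0.8, -0.1]
width: 1.001
```

>>> step_arm:
  steps:
    - [0,0,0,-0.0326,-0.0263,0,0.0854]
    - [0,0,0,-0.0326,-0.0263,0,0.0854]
    - [0,0,-0.135,0,0,0,0.0854]
    - [0,0,-0.135,0,0,0,0.0854]
    - [0,0,-0.135,0,0,0,0.0854]

```text
time_s: 1.6
tool_pos: [444.6, 101.2, 230.9]
eef_rot: [-0.047, 0.999, 0.0, -0.001]
contact_force: [-0.0, 0.3, 1.0]
width: 1.0
```

>>> step_arm:
  steps:
    - [0,0,-0.135,0,0,0,0.0854]
    - [0,0,-0.135,0,0,0,0.0854]
    - [0,0,-0.135,0,0,0,0.0854]
    - [0,0,-0.135,0,0,0,0.0854]
    - [0,0,-0.135,0,0,0,0.0854]

```text
time_s: 2.1
tool_pos: [444.3, 101.7, 231.0]
eef_rot: [-0.376, 0.927, 0.0, -0.0]
contact_force: [0.1, 0.4, 0.0]
width: 0.999
```

>>> step_arm:
  steps:
    - [0,0,-0.135,0,0,0,0.0854]
    - [0,0,-0.135,0,0,0,0.0854]
    - [0,0,0,0,0,0,0.0854]

```text
time_s: 2.4
tool_pos: [444.4, 101.8, 231.0]
eef_rot: [-0.496, 0.869, 0.0, -0.0]
contact_force: [0.4, 0.8, 0.5]
width: 0.995
```

```bash
cat >> h.py <<'E'
from scipy.spatial.transform import Rotation as Ro
def pose():
    s=sense();R=Ro.from_quat(s["eef_rot"]).as_matrix()
    print("t",round(s["time_s"],2),"p",s["tool_pos"].round(1),"tx",round(np.degrees(np.arctan2(R[1,0],R[0,0]))%360,2),"tilt",np.degrees(np.arccos(-R[2,2])).round(2),"w",round(s["width"]*85.4,1),"F",s["contact_force"].round(1),"M",s["torque"].round(2),"q",s["q"].round(2))
    return s["tool_pos"],R
E
python3 - <<'E'
from h import *
pose(); m=eyes.camera_model("wrist"); im=eyes.get_image("wrist"); cv2.imwrite("pics/w1.png",im[:,:,::-1])
im=eyes.get_image("top"); cv2.imwrite("pics/t1.png",im[:,:,::-1])
np.savez("w1.npz",K=m["K"],E=m["extrinsics"])
print(proj(m,[444.3,102,66]))
E
```

```text
t 2.4 p [444.4 101.8 231. ] tx 239.43 tilt 0.03 w 84.9 F [0.4 0.8 0.5] M [ 0.03 -0.02 -0.04] q [ 0.04  0.1  -0.18  1.29  0.   -1.  ]
[318.54955403 219.09476311]
```

View pics/w1.png

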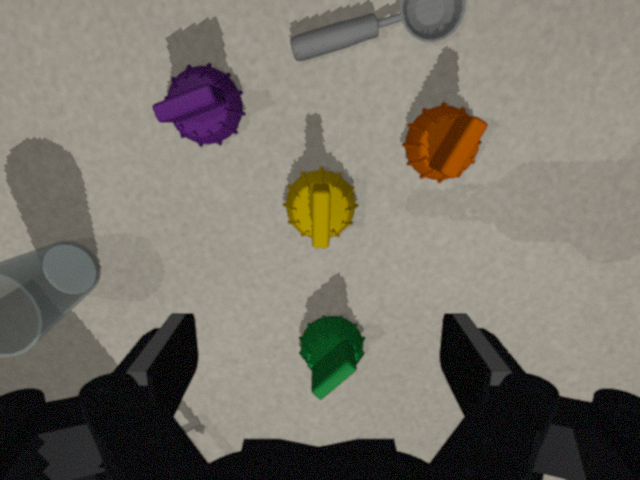

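The wrist view shows the yellow ridge at about (320.5,219), running vertically in the picture, so it is aligned with the tool. My prediction was (318.5,219).

Run:
```python
from h import *
z=np.load("w1.npz"); m={"K":z["K"],"extrinsics":z["E"]}
im=cv2.imread("pics/w1.png"); hsv=cv2.cvtColor(im,cv2.COLOR_BGR2HSV)
k=cv2.inRange(hsv,(20,120,0),(35,255,255)); k[:165]=0;k[255:]=0
b=cv2.inRange(hsv,(20,120,175),(35,255,255)); b[:165]=0;b[255:]=0
n,l,st,ce=cv2.connectedComponentsWithStats(b);i=1+st[1:,4].argmax();print(st[i],ce[i])
r=cv2.minAreaRect(np.argwhere(l==i)[:,::-1].astype(np.float32));print(r)
for y in range(190,250,8):
    xs=np.where(l[y]==i)[0]; print(y,xs.min() if len(xs) else 0,xs.max() if len(xs) else 0)
print(onz(m,(320.5,219),66))
a=onz(m,(320.5,195),66)-onz(m,(320.5,245),66);print(np.degrees(np.arctan2(a[1],a[0])),np.linalg.norm(a))
```

```text
Traceback (most recent call last):
ValueError: attempt to get argmax of an empty sequence
```

Run:
```python
from h import *
z=np.load("w1.npz"); m={"K":z["K"],"extrinsics":z["E"]}
im=cv2.imread("pics/w1.png"); v=im.max(2)
for y in range(190,250,8): print(y,v[y,304:340])
print(onz(m,(320.5,219),66))
a=onz(m,(320.5,195),66)-onz(m,(320.5,245),66);print(np.degrees(np.arctan2(a[1],a[0])),np.linalg.norm(a))
```

```text
190 [166 168 162 151 130 123 123 117 109  94  89  91  97  95  97  94  93  91
  98  94  93  95  95  85  88 111 142 156 156 154 155 154 154 151 145 134]
198 [168 171 166 154 136 124 118 117 123 144 154 162 168 170 171 169 171 170
 171 168 168 170 165 158 150 136 139 151 156 157 159 158 158 158 157 157]
206 [171 169 169 162 145 126 120 115 126 146 156 164 168 170 172 171 168 170
 171 171 171 170 167 160 148 133 135 152 159 161 163 158 160 159 159 160]
214 [168 173 171 167 162 136 118 115 128 144 159 167 169 171 169 171 168 169
 172 169 169 170 169 158 145 136 142 155 162 160 161 161 160 160 159 160]
222 [169 171 169 170 170 170 169 160 140 148 162 166 171 172 170 169 173 168
 170 170 171 166 164 155 142 139 155 162 164 163 165 165 165 163 163 163]
230 [164 156 143 139 141 156 161 150 137 141 162 166 169 172 170 169 171 171
 170 172 169 171 166 155 142 128 130 127 112 105 121 147 160 159 154 141]
238 [161 159 161 158 160 158 152 138 137 150 159 169 170 169 171 170 171 170
 171 172 172 169 161 156 140 133 144 155 156 160 164 160 163 157 158 156]
246 [162 159 161 155 158 159 158 154 151 151 162 166 168 170 166 168 169 169
 167 168 168 165 162 152 149 154 162 163 165 164 166 164 163 162 160 163]
[442.98222237 102.69158729  66.        ]
-120.45742168740645 39.169233440431306
```

>>> step_arm:
  steps:
    - [0,0,0,0,0.0013,0.045,0.0854]
    - [0,0,0,0,0,0.045,0.0854]
    - [0,0,0,0,0,0.045,0.0854]
    - [0,0,0,0,0,0.04,0.0854]
    - [0,0,0,0,0,0.014,0.0854]
  grip_force: 30

```text
time_s: 3.0
tool_pos: [441.2, 102.3, 38.9]
eef_rot: [-0.493, 0.87, 0.001, -0.002]
contact_force: [-0.1, 0.5, 0.6]
width: 1.001
```

>>> step_arm:
  steps:
    - [0,0,0,0,0,0,0.03]
    - [0,0,0,0,0,0,0.0]
    - [0,0,0,0,0,0,0.0]
    - [0,0,0,0,0,0,0.0]
    - [0,0,0,0,0,0,0.0]

```text
time_s: 3.5
tool_pos: [443.9, 102.4, 43.1]
eef_rot: [-0.495, 0.869, -0.0, 0.001]
contact_force: [0.3, -1.0, -0.5]
width: 0.157
```

>>> step_arm:
  steps:
    - [0,0,0,0,0,0,0.0]
    - [0,0,0,0,0,0,0.0]

```text
time_s: 3.7
tool_pos: [443.9, 102.5, 43.0]
eef_rot: [-0.495, 0.869, -0.0, 0.001]
contact_force: [-2.4, 0.1, 7.1]
width: 0.155
```

Run:
```python
from h import *
pose()
```

```text
t 3.7 p [443.9 102.5  43. ] tx 239.31 tilt 0.08 w 13.3 F [-2.4  0.1  7.1] M [0.06 0.15 0.04] q [ 0.04  0.24 -0.53  0.8   0.   -0.99]
```

>>> step_arm:
  steps:
    - [0,0,0,0,0,-0.02,0]
    - [0,0,0,0,0,-0.04,0]
    - [0,0,0,0,0,-0.045,0]
    - [0,0,0,0,0,-0.045,0]
    - [0,0,0,0,0,-0.04,0]

```text
time_s: 4.2
tool_pos: [443.2, 102.4, 234.7]
eef_rot: [-0.495, 0.869, -0.0, 0.0]
contact_force: [0.8, 0.0, -1.1]
width: 0.152
```

>>> step_arm:
  steps:
    - [0,0,0,0.0255,-0.0304,0,0]
    - [0,0,0,0.0255,-0.0304,0,0]
    - [0,0,0,0.0255,-0.0304,0,0]
    - [0,0,0,0.0255,-0.0304,0,0]
    - [0,0,0,0.0255,-0.0304,0,0]

```text
time_s: 4.7
tool_pos: [509.2, -86.3, 232.4]
eef_rot: [-0.495, 0.869, -0.0, 0.0]
contact_force: [1.2, 1.1, -0.3]
width: 0.152
```

>>> step_arm:
  steps:
    - [0,0,0,0.0255,-0.0304,0,0]
    - [0,0,0,0.0255,-0.0304,0,0]
    - [0,0,0,0.0255,-0.0304,0,0]
    - [0,0,0,0.0255,-0.0304,0,0]
    - [0,0,0,0.0255,-0.0304,0,0]

```text
time_s: 5.2
tool_pos: [574.9, -273.6, 232.1]
eef_rot: [-0.495, 0.869, 0.0, -0.0]
contact_force: [1.0, 0.1, -1.3]
width: 0.16
```

>>> step_arm:
  steps:
    - [0,0,0.1075,0,0,0,0]
    - [0,0,0.1075,0,0,0,0]
    - [0,0,0,0,0,0,0]

```text
time_s: 5.5
tool_pos: [574.6, -272.4, 231.8]
eef_rot: [-0.398, 0.918, 0.0, -0.0]
contact_force: [0.4, -1.0, -0.8]
width: 0.159
```

Run:
```python
from h import *
p,R=pose(); ims=[]
for n in("top","scene","wrist"):
    m=eyes.camera_model(n); im=eyes.get_image(n)[:,:,::-1]; cv2.imwrite(f"pics/{n}2.png",im)
    np.savez(f"{n}2.npz",K=m["K"],E=m["extrinsics"])
t=cv2.imread("pics/top2.png")[117:237,460:620];s=cv2.imread("pics/scene2.png")[110:230,80:240]
o=np.hstack([cv2.resize(i,(400,300),interpolation=cv2.INTER_CUBIC) for i in(t,s)]);o=np.clip(o*1.6,0,255).astype(np.uint8)
cv2.imwrite("pics/c2.png",o)
```

```text
t 5.5 p [ 574.6 -272.4  231.8] tx 226.87 tilt 0.06 w 13.6 F [ 0.4 -1.  -0.8] M [-0.02 -0.03  0.02] q [-0.57  0.41  0.25  1.41 -0.   -1.39]
```

View pics/c2.png

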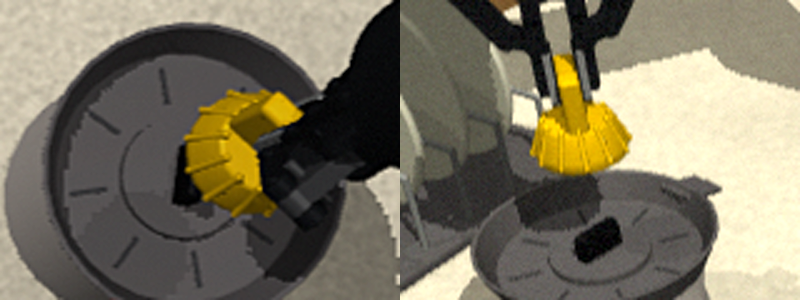

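View pics/wrist2.png

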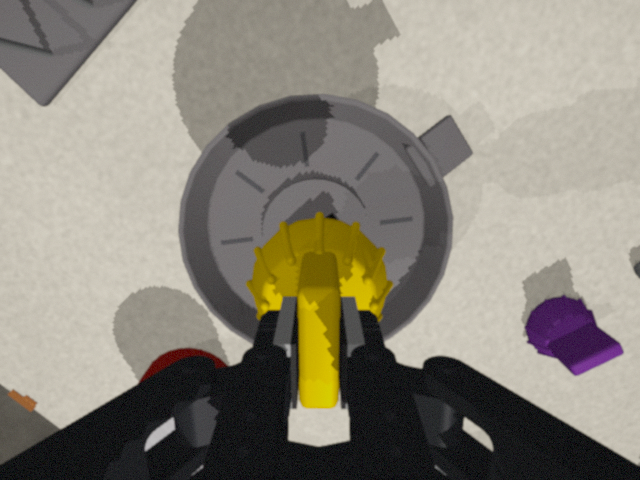

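The wrist view shows the reamer held with its ridge from (320,252) to (320,408). The tray rim runs from column 180 to 453, with its top at row 95.

Run:
```python
from h import *
L=lambda n:(lambda z:{"K":z["K"],"extrinsics":z["E"]})(np.load(n+"2.npz"))
mw,mt,ms=L("wrist"),L("top"),L("scene")
a=onz(mw,(319,252),254.8);b=onz(mw,(320,408),254.8);print("ridge",a,b,(a+b)/2,np.linalg.norm(a-b))
for p in((180,225),(453,225),(317,95),(232,127),(410,125)): print(onz(mw,p,122))
P=np.array([onz(mw,p,122)[:2] for p in((180,225),(453,225),(317,95),(232,127),(410,125))])
x=np.linalg.lstsq(np.c_[2*P,np.ones(5)],(P**2).sum(1),rcond=None)[0];print("rim",x[:2],np.sqrt(x[2]+x[:2]@x[:2]))
# top view: foot extremes: crop scale 2.5, off (460,117)
# project expected foot circle of reamer at (574.6,-272.4)
im=cv2.imread("pics/wrist2.png")
def draw(im,m,c,r,z,col):
    pts=[proj(m,[c[0]+r*np.cos(t),c[1]+r*np.sin(t),z]) for t in np.linspace(0,2*np.pi,60)]
    cv2.polylines(im,[np.round(np.array(pts)*8).astype(int)],True,col,1,cv2.LINE_AA,3)
out=[]
for n,m,(x0,y0) in(("wrist",mw,(240,180)),("top",mt,(490,130)),("scene",ms,(100,120))):
    im=np.clip(cv2.imread(f"pics/{n}2.png")*1.5,0,255).astype(np.uint8)
    draw(im,m,(574.6,-272.4),32,188.8,(255,0,255)); draw(im,m,(575.5,-272),88,122,(255,255,0))
    for s in(18,-18):
        q=proj(m,[575.5+s*np.cos(np.radians(-7.3)),-272+s*np.sin(np.radians(-7.3)),128]);cv2.circle(im,tuple(np.round(q).astype(int)),1,(0,255,0),-1)
    out.append(im if n=="wrist" else im)
o=np.hstack([cv2.resize(out[0],(400,300)),cv2.resize(out[1][117:237,460:620],(400,300))])
o2=np.hstack([cv2.resize(out[2][110:230,80:240],(400,300)),np.zeros((300,400,3),np.uint8)])
cv2.imwrite("pics/ov2.png",np.vstack([o,o2]))
```

```text
ridge [ 551.24549021 -296.85502553  254.8       ] [ 589.11274559 -255.41675046  254.8       ] [ 570.1791179  -276.13588799  254.8       ] 56.13430030832696
[ 632.30764393 -337.60672758  122.        ]
[ 506.37153886 -221.00414727  122.        ]
[ 516.69059985 -335.61013871  122.        ]
[ 565.40196562 -356.53718022  122.        ]
[ 487.9327475  -286.35949062  122.        ]
rim [ 574.73701941 -272.10544932] 86.30901272563442
```

View pics/ov2.png

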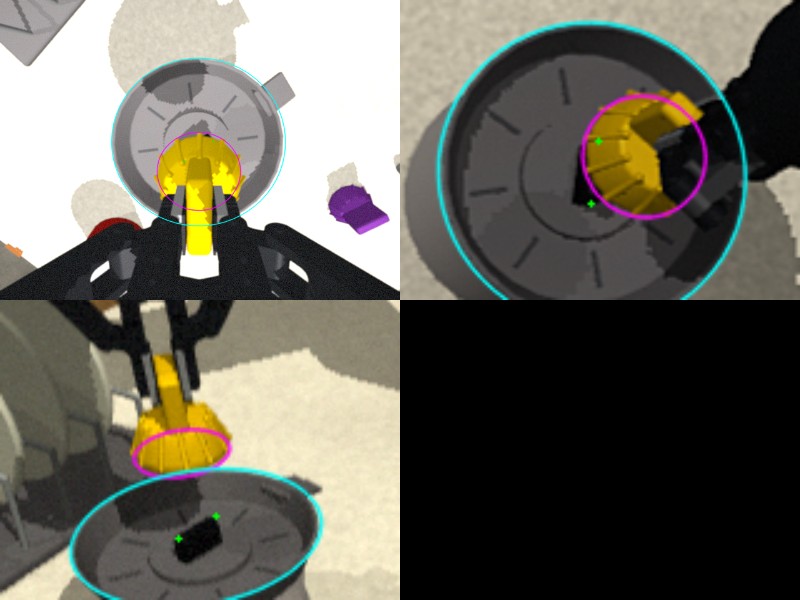

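The overlays match in all three views, so I'll lower it.

>>> step_arm:
  steps:
    - [0,0,0,0,0,0.025,0]
    - [0,0,0,0,0,0.02,0]
    - [0,0,0,0,0,0.01,0]
    - [0,0,0,0,0,0.002,0]
    - [0,0,0,0,0,0,0]

```text
time_s: 6.15
tool_pos: [574.9, -272.0, 175.8]
eef_rot: [-0.399, 0.917, -0.0, 0.0]
contact_force: [-0.3, -0.0, -0.9]
width: 0.158
```

>>> step_arm:
  steps:
    - [0,0,0,0,0,0.001,0]
    - [0,0,0,0,0,0.001,0]
    - [0,0,0,0,0,0,0]

```text
time_s: 6.45
tool_pos: [574.9, -272.1, 173.7]
eef_rot: [-0.399, 0.917, -0.0, 0.0]
contact_force: [0.1, -0.5, -0.6]
width: 0.156
```

>>> step_arm:
  steps:
    - [0,0,0,0,0,0.001,0]
    - [0,0,0,0,0,0,0]

```text
time_s: 6.65
tool_pos: [574.7, -272.0, 172.3]
eef_rot: [-0.399, 0.917, -0.0, 0.0]
contact_force: [0.2, 0.4, -0.9]
width: 0.157
```

>>> step_arm:
  steps:
    - [0,0,0,0,0,0.001,0]
    - [0,0,0,0,0,0,0]

```text
time_s: 6.85
tool_pos: [574.7, -272.0, 171.2]
eef_rot: [-0.399, 0.917, 0.0, -0.0]
contact_force: [1.4, 0.6, -0.2]
width: 0.155
```

>>> step_arm:
  steps:
    - [0,0,0,0,0,0.001,0]
    - [0,0,0,0,0,0,0]

```text
time_s: 7.05
tool_pos: [574.7, -272.0, 170.7]
eef_rot: [-0.399, 0.917, -0.0, 0.0]
contact_force: [-1.5, 0.4, 4.0]
width: 0.153
```

>>> step_arm:
  steps:
    - [0,0,0,0,0,0.001,0]
    - [0,0,0,0,0,0,0]

```text
time_s: 7.25
tool_pos: [574.8, -272.1, 170.4]
eef_rot: [-0.399, 0.917, -0.001, 0.0]
contact_force: [-2.7, 1.0, 8.6]
width: 0.156
```

Contact came at the expected height, with about 8 N. I'll take a quick look before turning.

Run:
```python
from h import *
pose()
im=eyes.get_image("scene")[:,:,::-1]; cv2.imwrite("pics/c3.png",np.clip(cv2.resize(im[110:230,80:240],(800,600),interpolation=cv2.INTER_CUBIC)*1.6,0,255).astype(np.uint8))
pose()
```

```text
t 7.25 p [ 574.8 -272.1  170.4] tx 227.0 tilt 0.08 w 13.3 F [-2.7  1.   8.6] M [ 0.29  0.58 -0.  ] q [-0.57  0.43  0.12  1.26 -0.   -1.39]
t 7.3 p [ 574.8 -272.1  170.4] tx 226.99 tilt 0.08 w 13.1 F [-2.7  1.8  8.2] M [0.3  0.57 0.07] q [-0.57  0.43  0.12  1.26 -0.   -1.39]
```

View pics/c3.png

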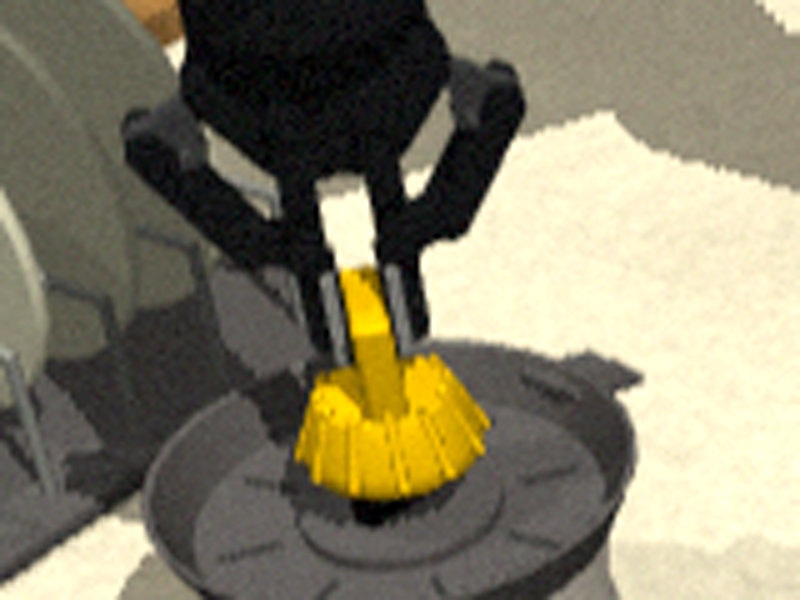

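The reamer sits upright on the tip, crosswise to the ridge. Now I'll turn it while keeping the light push.

>>> step_arm:
  steps:
    - [0,0,0.12,0,0,0,0]
    - [0,0,0.12,0,0,0,0]
    - [0,0,0.12,0,0,0,0]
    - [0,0,0.12,0,0,0,0]
    - [0,0,0.12,0,0,0,0]

```text
time_s: 7.8
tool_pos: [574.7, -272.0, 169.0]
eef_rot: [-0.107, 0.994, 0.0, -0.0]
contact_force: [0.5, -0.1, -0.5]
width: 0.156
```

>>> step_arm:
  steps:
    - [0,0,0.08,0,0,0,0]
    - [0,0,0.08,0,0,0,0]
    - [0,0,0.08,0,0,0,0]
    - [0,0,0.08,0,0,0,0]
    - [0,0,0,0,0,0,0]

```text
time_s: 8.3
tool_pos: [574.7, -272.0, 169.0]
eef_rot: [0.05, 0.999, 0.0, -0.0]
contact_force: [-0.7, -0.2, -1.2]
width: 0.155
```

Run:
```python
from h import *
pose()
```

```text
t 8.3 p [ 574.7 -272.   169. ] tx 174.21 tilt 0.02 w 13.2 F [-0.7 -0.2 -1.2] M [-0.02  0.   -0.03] q [-0.57  0.43  0.12  1.26  0.   -0.47]
```

>>> step_arm:
  steps:
    - [0,0,0.025,0,0,0.003,0]
    - [0,0,0,0,0,0.004,0]
    - [0,0,0,0,0,0.003,0]
    - [0,0,0,0,0,0,0]

```text
time_s: 8.7
tool_pos: [574.5, -271.8, 158.5]
eef_rot: [0.062, 0.998, 0.0, -0.001]
contact_force: [-0.6, -0.1, -1.0]
width: 0.15
```

>>> step_arm:
  steps:
    - [0,0,0,0,0,0.003,0]
    - [0,0,0,0,0,0.003,0]
    - [0,0,0,0,0,0.002,0]
    - [0,0,0,0,0,0,0]

```text
time_s: 9.1
tool_pos: [574.6, -271.9, 150.9]
eef_rot: [0.062, 0.998, 0.0, -0.0]
contact_force: [-0.1, -0.7, -0.8]
width: 0.158
```

>>> step_arm:
  steps:
    - [0,0,0,0,0,0.001,0]
    - [0,0,0,0,0,0.001,0]
    - [0,0,0,0,0,0,0]

```text
time_s: 9.4
tool_pos: [574.7, -272.0, 149.2]
eef_rot: [0.062, 0.998, 0.0, -0.0]
contact_force: [-0.1, 0.4, -1.2]
width: 0.158
```

>>> step_arm:
  steps:
    - [0,0,0,0,0,0.001,0]
    - [0,0,0,0,0,0,0]

```text
time_s: 9.6
tool_pos: [574.8, -272.0, 149.0]
eef_rot: [0.062, 0.998, -0.0, 0.0]
contact_force: [-1.6, 1.6, 4.2]
width: 0.156
```

>>> step_arm:
  steps:
    - [0,0,0,0,0,0.001,0]
    - [0,0,0,0,0,0,0]

```text
time_s: 9.8
tool_pos: [574.8, -272.0, 149.0]
eef_rot: [0.062, 0.998, -0.0, 0.001]
contact_force: [-3.2, 2.8, 11.4]
width: 0.154
```

It is home, at 149.0 with a firm stop. I'll ease off, open and retreat.

>>> step_arm:
  steps:
    - [0,0,0,0,0,-0.001,0]
    - [0,0,0,0,0,0,0.03]
    - [0,0,0,0,0,0,0.04]
    - [0,0,0,0,0,0,0.04]
    - [0,0,0,0,0,0,0.04]

```text
time_s: 10.3
tool_pos: [574.7, -272.0, 148.0]
eef_rot: [0.062, 0.998, 0.0, -0.0]
contact_force: [1.3, -0.5, 0.3]
width: 0.467
```

>>> step_arm:
  steps:
    - [0,0,0,0,0,-0.01,0.04]
    - [0,0,0,0,0,-0.03,0.04]
    - [0,0,0,0,0,-0.045,0.04]
    - [0,0,0,0,0,-0.03,0.04]
    - [0,0,0,0,0,0,0.04]

```text
time_s: 10.8
tool_pos: [575.9, -272.7, 268.9]
eef_rot: [0.062, 0.998, -0.002, 0.004]
contact_force: [0.6, -0.3, -0.0]
width: 0.47
```

Run:
```python
from h import *
pose()
o=[]
for n,(x0,y0) in(("scene",(80,110)),("top",(460,117)),):
    im=eyes.get_image(n)[:,:,::-1]; cv2.imwrite(f"pics/{n}4.png",im); o.append(cv2.resize(im[y0:y0+120,x0:x0+160],(400,300),interpolation=cv2.INTER_CUBIC))
o=[np.hstack(o)]
w=eyes.get_image("wrist")[:,:,::-1]
a=cv2.resize(cv2.imread("pics/top4.png"),(400,300)); o.append(np.hstack([cv2.resize(w,(400,300)),a]))
cv2.imwrite("pics/c4.png",np.clip(np.vstack(o)*1.5,0,255).astype(np.uint8))
```

```text
t 10.8 p [ 575.9 -272.7  268.9] tx 172.85 tilt 0.47 w 40.1 F [ 0.6 -0.3 -0. ] M [-0.03  0.02 -0.01] q [-0.57  0.4   0.33  1.49  0.   -0.45]
```

View pics/c4.png

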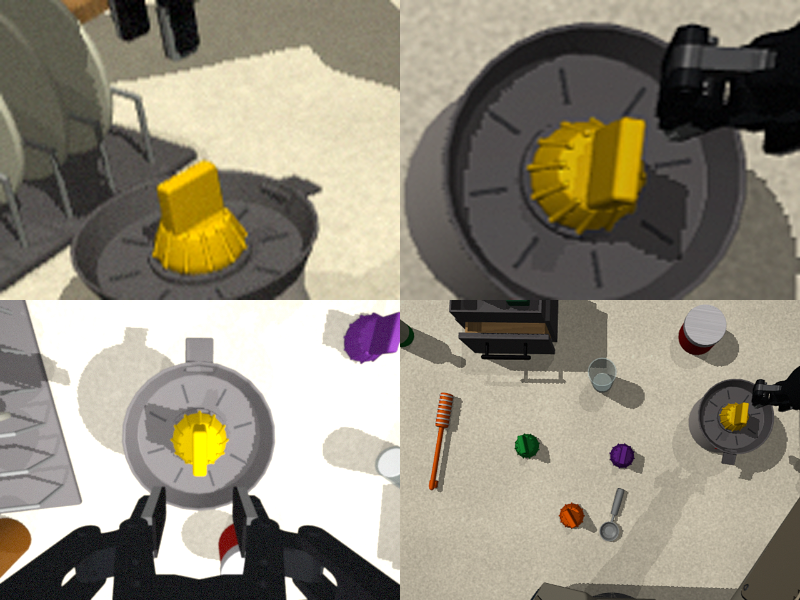

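The pictures show the yellow reamer seated flush on the boss, upright and in line. The green reamer and tumbler are where they started, and the gripper is clear.

>>> step_arm:
  steps:
    - [0,0,0,0,0,0,0.04]
    - [0,0,0,0,0,0,0.04]

```text
time_s: 11.15
tool_pos: [574.4, -271.9, 262.2]
eef_rot: [0.062, 0.998, 0.0, -0.001]
contact_force: [0.3, -0.2, 0.1]
width: 0.467
```

Run:
```python
from h import *
a=onz(eyes.camera_model("top"),(460+242.5/2.5-0,117+123/2.5),172);pose()
print(ctrl.hand_in())
```

```text
t 11.15 p [ 574.4 -271.9  262.2] tx 172.85 tilt 0.11 w 39.9 F [ 0.3 -0.2  0.1] M [-0.01 -0.04  0.01] q [-0.57  0.41  0.32  1.48 -0.   -0.45]
the job is handed in; nothing more can be done
None
```

The yellow reamer is back on the juicer, seated fully home on the spindle and released. I handed the job in at about 11 s.

- **Resting crosswise:** I set it on the spindle tip about 54° out of line with the ridge. Contact came at the expected height (TCP 170.5 mm), with about 8 N.
- **Turning and dropping home:** I turned it under that light push until the force vanished, by about 20° from line. It was still gripped, so I turned it into line and lowered it until it stopped firmly. That stop was at TCP 149.0 mm, about 21.5 mm lower against the nominal 22 mm.
- **Final checks:** After I let go, the views showed the reamer upright on the boss and in line. The gripper was clear, with no force beyond sensor noise. The green reamer and tumbler looked unmoved in the top view, which I judged by eye and did not measure.

No checks failed or disagreed, except that one wrist-view estimate of the held ridge came out too long (56 mm) because it included the end face. I ignored it and used the overlays from all three cameras, which agreed.

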